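# Turn the orange calibration tile face down over the ramp edge

### The arm

A 6-joint arm with a two-finger parallel gripper is mounted at the origin on a cart in front of the work surface, level with it; the furniture and walls round the work are solid. World frame = base frame: x ahead of the robot, y to its left, z up, the work surface at z = 0. Lengths are in m, angles in degrees, forces in N, time in s.
With the tool pointing down it reaches from about 0.275 to 0.725 m from the base axis. Payload 5.6 kg.
Tool frame: the origin (TCP) lies on the centre line of the jaws, within the pads' length; the fingertips stand 14 mm ahead of it and the grasp point (between the pads) lies 5 mm behind it; z points along the fingers, y is the line along which they close (so a half turn about z gives the same grasp; the last joint's range is limited). The gripper opens to 85 mm and grips with 20 to 120 N. Pads are 22 mm wide; open, the fingers measure 114 mm over their backs; the gripper's body (76 mm by 85 mm) begins 54 mm behind the grasp point. The pads swing forward as they close: fully open they stand 13 mm farther back than shut.
Start: joints at [-60.699, 14.616, 6.199, 0, -81.583, -16.306], TCP at [0.124, -0.536, 0.245] pointing down, gripper open.
Joint ranges: [-168.99, 168.99], [-69.2, 112.95], [-62.41, 85.93], [-164.36, 98.24], [-168.68, -3.75], [-174.98, 174.98]. Speed limits (degrees/s): [147.25, 147.25, 180, 180, 180, 180].

### API

Orientations are given as a 3x3 rotation matrix whose columns are the frame's x, y, z axes.
In Python, from rig import read_state, imaging, env gives the robot as it stands.
- The arm moves only by the tool send_rows, never from a script. Its argument "motion" is text: rows parted by semicolons, each of 7 numbers parted by spaces: the opening, from 0 (shut) to 1 (fully open), then the shift along the tool's x, y, z in m, then the turn, a rotation vector about the tool's x, y, z in degrees. A call has 1 to 12 rows; each row shifts and turns the commanded pose from where the row before left it, along the tool's axes as they then stand; what a row does not reach is not made up. A row lasts 1/8 s, in which the tool goes at most 62.5 mm and 10.7 degrees, less where a joint would pass 70% of its speed; a pose out of reach is approached as far as the arm can. A call with a gripper value outside its range is refused whole. The fingers move at their own pace and stop on an object; "newtons" is the grip in N (left out, the last holds). Time passes only in rows, so rows that do not move let the fingers close. It gives the time, the measured TCP pose, the force, the opening and the grip force at its end, in the units of the state.
- read_state(): the state, without advancing time (a new reading comes with each control period).
- imaging.read_camera(name): name is "side" or "top" or "wrist"; returns a dict with "frame" (384x512x3 uint8, red, green, blue), "z_map" (384x512 float32, m along the optical axis (not along the pixel's ray), 0 where there is no reading), "fx", "fy", "cx", "cy" (pixels), "D" ([k1, k2, p1, p2, k3] as OpenCV has them; the pictures are not rectified), "rvec" (rotation vector, rad) and "tvec" (3), from world to camera coordinates, as OpenCV has them; the wrist camera has in their place "hand_eye" (4x4, takes a point from camera to tool coordinates, whose origin is the TCP and whose axes are the flange's). Camera axes: x right, y down, z forward; pixel columns grow to the right and rows downward; lengths in m; the calibration is good to about 2 mm. A picture is of the moment at which its call begins: read the wrist's pose just before it.
- env.finish_job(): hands the job in; it is judged then, once.
The state is a dict: "time": time; "joint_positions": joint angles; "joint_vel": joint speeds; "joint_torque": joint torques, N m; "eef_pos": TCP position; "ee_rot": TCP orientation; "wrist_force": force on the tool from outside, world axes, zero at the start; "moment": the same for the moment, N m; "opening": finger opening in m; "finger_force": force on a finger pad.
Only numpy, scipy, OpenCV 4.12 (cv2) and the standard library are available. Lean on these libraries where they do the work, as an engineer would, in place of code of your own. Each camera call takes 0.05 s, during which the arm holds its last target. There are 200 camera calls.

### The job

Turn the orange-faced calibration tile over: pick it up by its long sides, hold it level and face up just above the turning stand with one short end overlapping the edge of the yellow ramp and the rest hanging out over the tray, and let go, so that it trips on the edge, flips and comes to rest face down in the stand's tray. Leave the blue-faced tile where it lies.

Things in the scene. Friction and masses are not known exactly. Their poses are not given: they have to be found in the camera images.
- orange_center (a point): Centre of the orange tile, the one to turn: a white ceramic tile 80 x 50 x 8 mm, 60 g, with an orange panel on its face. It lies face up on the bench to the right. x runs along its 80 mm length, y along its 50 mm width, z points out of the orange face.
- blue_center (a point): Centre of the blue tile, the same size with a blue panel; to be left alone. Same axes. The two tiles may have changed places.
- stand: Turning stand fixed between the blue box and the water bath, grey, 156 (x) x 100 (y) mm. Origin: centre of its underside; z up, +x to its high end, towards the robot (within 12 deg). On its far (-x) side is an open tray, 90 mm wide, from 120 mm beyond the ramp edge to 10 mm short of it; its black floor slopes down 10 deg towards +x, 35 to 12 mm high. Two posts carry the yellow ramp.
- ramp_edge (a point): Middle of the yellow ramp's far edge, 165 mm up, axes as the stand's (x to the robot). The edge is 70 mm wide along y; the ramp rises from it to +x at 20 deg for 28 mm; beyond it (-x) is free air. A level tile, length along x, let go with 10 to 28 mm of its end over the ramp (centre 30 to 12 mm beyond the edge), underside 11 to 25 mm above the edge, flips half a turn.
Things that resemble listed ones, but are neither listed nor needed, are in the scene too. Leave any turquoise look-alike of the part that bears orange_center alone.

How it is judged:
By the outcome, as a careful person would: the job done as asked, in the order asked, and still so for the second after the job is handed in, with the robot touching nothing.
It also fails if it takes over 48 s, if anything falls off the work surface, if the arm or the gripper's body presses on something with over 40 N, if the wrist force passes 120 N, or if a joint passes its speed limit or range.

## Working session

There is one attempt and no reset: what is moved stays moved. The work goes in short steps, Python scripts to look and compute and a tool call to move; the robot and the scene stay as the last step left them, time stands still between calls to the robot, and variables do not carry over. Pictures are saved under pics/ and viewed, at most 10 in all, crops included, and the job is handed in when it is done.

Besides the shell and the picture viewer there is one more tool, called after ">>>" in YAML: its name, and indented under it one key for each argument. send_rows: Moves the arm, as the interface text tells. Its arguments: {"type":"object","properties":{"motion":{"type":"string"},"newtons":{"type":"number"}},"required":["motion"]}

```bash
mkdir -p pics; cat > h.py <<'E'
import numpy as np, cv2
from rig import read_state, imaging, env
def cam(n):
    s=read_state(); c=imaging.read_camera(n)
    K=np.array([[c['fx'],0,c['cx']],[0,c['fy'],c['cy']],[0,0,1.]]); D=np.array(c['D'],float)
    if n=='wrist':
        T=np.eye(4);T[:3,:3]=s['ee_rot'];T[:3,3]=s['eef_pos'];T=T@np.array(c['hand_eye'])
    else:
        R=cv2.Rodrigues(np.array(c['rvec'],float))[0];T=np.eye(4);T[:3,:3]=R.T;T[:3,3]=-R.T@np.array(c['tvec']).ravel()
    return dict(im=c['frame'],z=c['z_map'],K=K,D=D,T=T)
def ray(c,uv):
    p=cv2.undistortPoints(np.array(uv,float).reshape(-1,1,2),c['K'],c['D'])[:,0]
    d=np.c_[p,np.ones(len(p))]@c['T'][:3,:3].T
    return c['T'][:3,3],d
def plane(c,uv,h):
    o,d=ray(c,uv); return o+d*((h-o[2])/d[:,2])[:,None]
def depth(c,uv):
    uv=np.array(uv,float).reshape(-1,2); o,d=ray(c,uv)
    z=np.array([c['z'][int(round(v)),int(round(u))] for u,v in uv]); return o+d*z[:,None]
def save(n,im): cv2.imwrite('pics/'+n,cv2.cvtColor(im,cv2.COLOR_RGB2BGR))
E
python3 - <<'E'
from h import *
s=read_state();print(s['time'],s['ee_rot'],s['opening'])
for n in('top','side'):
    c=cam(n);save(n+'0.png',c['im']);print(n,c['T'][:3,3])
E
```

```text
0.0 [[-9.74416602e-01 -2.24748867e-01 -4.82875958e-04]
 [-2.24749380e-01  9.74414819e-01  1.86448144e-03]
 [ 5.14813987e-05  1.92530774e-03 -9.99998145e-01]] 0.08596274955768977
top [ 0.3918554  -0.19464268  1.43020541]
side [-0.01902654  0.81840974  0.65004475]
```

View pics/top0.png

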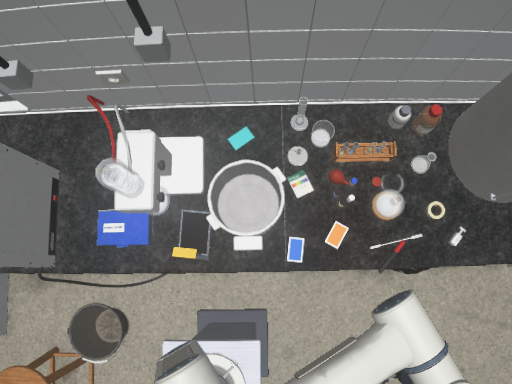

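View pics/side0.png

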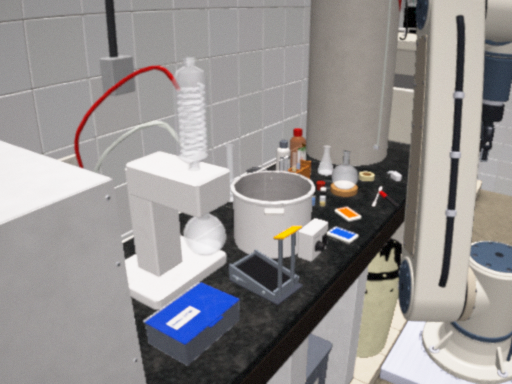

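The top view shows the orange tile at (337,235), the blue tile at (296,249), the turquoise look-alike at (241,138), the stand's tray at (195,232) and the yellow ramp at (184,253). Other orange or yellow things are the rack (365,152) and the ring (436,210). I choose (337,235) and will check it in a crop while measuring.

```bash
python3 - <<'E'
from h import *
c=cam('top');im=c['im'];hsv=cv2.cvtColor(im,cv2.COLOR_RGB2HSV)
def blob(m,win):
    u0,v0,u1,v1=win;k=np.zeros_like(m);k[v0:v1,u0:u1]=m[v0:v1,u0:u1]
    n,_=cv2.findContours(k,cv2.RETR_EXTERNAL,cv2.CHAIN_APPROX_NONE);return max(n,key=cv2.contourArea)
def rep(name,m,win,h):
    b=blob(m,win);P=plane(c,b[:,0].astype(float),h)[:,:2]
    r=cv2.minAreaRect((P*1000).astype(np.float32));print(name,np.round(r[0],1),np.round(r[1],1),round(r[2],1))
    print(np.round(cv2.boxPoints(r),0).tolist())
white=cv2.inRange(hsv,(0,0,150),(180,60,255))
org=cv2.inRange(hsv,(5,130,120),(20,255,255));blu=cv2.inRange(hsv,(100,130,80),(130,255,255));yel=cv2.inRange(hsv,(20,130,120),(32,255,255))
rep('orange',org,(318,215,356,255),.008);rep('orange tile',org|white,(318,215,356,255),.008)
rep('blue',blu,(280,230,312,268),.008)
rep('ramp',yel,(165,240,205,265),.170)
g=cv2.resize(im[200:280,160:370],None,fx=3.8,fy=3.8,interpolation=cv2.INTER_CUBIC);save('crop1.png',g)
# heights round stand and things
for uv in [(195,235),(184,253),(248,243),(247,165),(210,197),(283,200),(247,233),(110,215),(154,170),(160,205),(180,160),(120,240),(300,184),(350,180),(325,130),(388,205)]:
    print(uv,np.round(depth(c,uv)[0],3))
E
```

```text
orange [ 488.2 -419.1] [35.4 64.4] 61.0
[[451.0, -419.0], [508.0, -450.0], [525.0, -419.0], [469.0, -388.0]]
orange tile [ 488.3 -418.8] [50.3 81.2] 59.2
[[441.0, -420.0], [510.0, -461.0], [536.0, -418.0], [466.0, -376.0]]
blue [ 442.6 -281.8] [34.9 64.7] 83.0
[[408.0, -295.0], [473.0, -303.0], [477.0, -268.0], [413.0, -261.0]]
ramp [433.7  54.5] [70.6 28.8] 84.1
[[416.0, 21.0], [444.0, 18.0], [452.0, 88.0], [423.0, 91.0]]
(195, 235) [0.494 0.047 0.026]
(184, 253) [0.431 0.054 0.173]
(248, 243) [ 0.461 -0.131  0.1  ]
(247, 165) [ 0.695 -0.134  0.155]
(210, 197) [ 0.596 -0.023  0.171]
(283, 200) [ 0.581 -0.239  0.179]
(247, 233) [ 0.486 -0.132  0.183]
(110, 215) [0.562 0.326 0.054]
(154, 170) [0.653 0.113 0.303]
(160, 205) [0.573 0.124 0.185]
(180, 160) [0.747 0.099 0.032]
(120, 240) [0.479 0.288 0.058]
(300, 184) [ 0.657 -0.303  0.024]
(350, 180) [ 0.672 -0.475  0.002]
(325, 130) [ 0.846 -0.396  0.017]
(388, 205) [ 0.571 -0.573  0.097]
```

View pics/crop1.png

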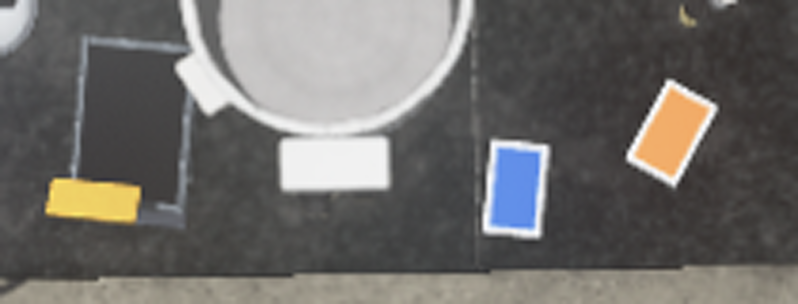

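The crop confirms orange tile at (337,235) with white rim and orange face; the blue one is separate, and the ramp sits at the near end of the tray. I move above the tile.

>>> send_rows:
  motion: "0.75 -0.0476 0.004 0; 0.75 -0.0476 0.004 0 0 0 0"

```text
invalid input
```

>>> send_rows:
  motion: "0.75 -0.0476 0.004 0 0 0 0; 0.75 -0.0476 0.004 0 0 0 0; 0.75 -0.0476 0.004 0 0 0 0; 0.75 -0.0476 0.004 0 0 0 0; 0.75 -0.0476 0.004 0 0 0 0; 0.75 -0.0476 0.004 0 0 0 0; 0.75 -0.0476 0.004 0 0 0 0; 0.75 -0.0476 0.004 0 0 0 0; 0.75 0 0 0.01 0 0 10; 0.75 0 0 0.01 0 0 10; 0.75 0 0 0.01 0 0 10; 0.75 0 0 0.01 0 0 10"

```text
time: 1.65
eef_pos: [0.4875, -0.4189, 0.2044]
ee_rot: [[-0.888, 0.459, -0.001], [0.459, 0.888, 0.001], [0.001, 0.0, -1.0]]
wrist_force: [-0.2, 0.3, -0.4]
opening: 0.0642
finger_force: 0.0
```

```bash
cat > look.py <<'E'
from h import *
c=cam('wrist');im=c['im'];hsv=cv2.cvtColor(im,cv2.COLOR_RGB2HSV)
org=cv2.inRange(hsv,(5,130,120),(20,255,255))
b=max(cv2.findContours(org,0,cv2.CHAIN_APPROX_NONE)[0],key=cv2.contourArea)
print('px',b[:,0].mean(0),b[:,0].min(0),b[:,0].max(0))
P=plane(c,b[:,0].astype(float),.008)[:,:2]
r=cv2.minAreaRect((P*1000).astype(np.float32));print(r)
print(np.round(cv2.boxPoints(r),1).tolist())
s=read_state();print(s['eef_pos'],s['ee_rot'][:,1])
import sys;save(sys.argv[1],im)
E
python3 look.py w1.png
```

```text
px [254.46296296 186.72222222] [235 175] [273 200]
((505.6519470214844, -431.43988037109375), (38.76017761230469, 24.059680938720703), 57.69243621826172)
[[485.1000061035156, -441.3999938964844], [505.5, -454.20001220703125], [526.2000122070312, -421.5], [505.79998779296875, -408.6000061035156]]
[ 0.48700034 -0.41839623  0.20279472] [0.46534403 0.8851294  0.00094046]
```

View pics/w1.png

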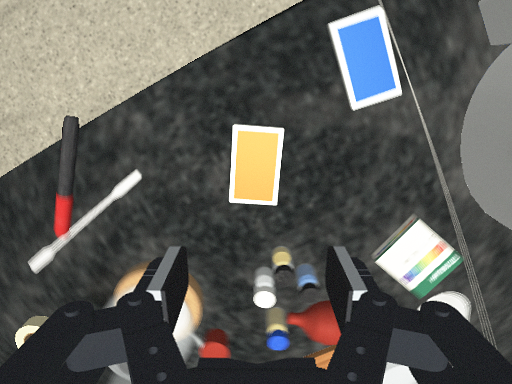

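The wrist view shows the orange tile alone at (257,165), slightly off parallel to the jaw line; fingers at the bottom, blue tile at (367,58). My hue range was too narrow here.

```bash
sed -i 's/(5,130,120),(20/(5,80,120),(27/; s/^b=max/org[230:]=0;b=max/' look.py; python3 look.py w2.png
```

```text
px [254.78672986 166.83886256] [234 133] [276 201]
((486.86053466796875, -419.6998596191406), (39.7610969543457, 69.63377380371094), 59.618160247802734)
[[446.79998779296875, -419.20001220703125], [506.79998779296875, -454.5], [527.0, -420.20001220703125], [466.8999938964844, -384.8999938964844]]
[ 0.48695919 -0.41851057  0.2034676 ] [4.55222885e-01 8.90377254e-01 6.85171666e-04]
```

>>> send_rows:
  motion: "0.75 0 -0.001 0.035 0 0 3; 0.75 0 0 0.035 0 0 0; 0.75 0 0 0.035 0 0 0; 0.75 0 0 0.035 0 0 0; 0.75 0 0 0.035 0 0 0; 0.75 0 0 0 0 0 0; 0.75 0 0 0 0 0 0"

```text
time: 2.62
eef_pos: [0.488, -0.4208, 0.0321]
ee_rot: [[-0.867, 0.498, 0.002], [0.498, 0.867, -0.002], [-0.002, -0.001, -1.0]]
wrist_force: [-0.6, -1.1, 0.4]
opening: 0.064
finger_force: 0.0
```

```bash
python3 - <<'E'
from h import *
s=read_state();print(s['eef_pos'],s['wrist_force'],s['opening'])
c=cam('wrist');save('w3.png',c['im'])
E
```

```text
[ 0.48802524 -0.42075443  0.0320685 ] [-0.57929789 -1.07362225  0.40217766] 0.0639887827003503
```

View pics/w3.png

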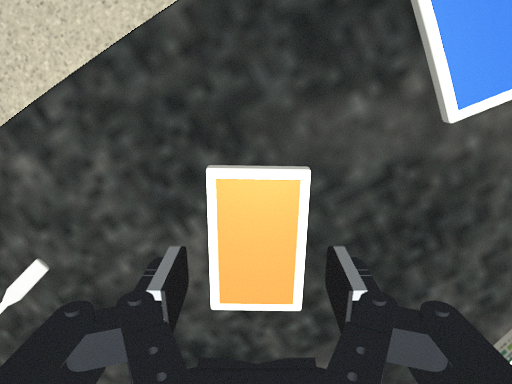

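The tile sits square and centred between the pads (tile (210–310,168–310)). I narrow the jaws and descend slowly, watching the force.

>>> send_rows:
  motion: "0.67 0 0 0.004 0 0 0; 0.67 0 0 0.004 0 0 0; 0.67 0 0 0.004 0 0 0; 0.67 0 0 0.003 0 0 0; 0.67 0 0 0 0 0 0; 0.67 0 0 0 0 0 0"

```text
time: 3.42
eef_pos: [0.4872, -0.42, 0.0154]
ee_rot: [[-0.866, 0.5, 0.0], [0.5, 0.866, -0.0], [-0.0, -0.0, -1.0]]
wrist_force: [0.3, -0.1, -1.0]
opening: 0.0574
finger_force: 0.0
```

>>> send_rows:
  motion: "0.67 0 0 0.0015 0 0 0; 0.67 0 0 0 0 0 0"

```text
time: 3.68
eef_pos: [0.487, -0.4199, 0.0137]
ee_rot: [[-0.866, 0.5, -0.0], [0.5, 0.866, 0.0], [0.0, 0.0, -1.0]]
wrist_force: [-0.7, 0.1, -0.4]
opening: 0.0573
finger_force: 0.0
```

>>> send_rows:
  motion: "0.67 0 0 0.001 0 0 0; 0.67 0 0 0 0 0 0"

```text
time: 3.92
eef_pos: [0.4871, -0.42, 0.0127]
ee_rot: [[-0.866, 0.5, -0.0], [0.5, 0.866, 0.0], [0.0, 0.0, -1.0]]
wrist_force: [-0.5, 0.5, -0.6]
opening: 0.0573
finger_force: 0.0
```

>>> send_rows:
  motion: "0.67 0 0 0.001 0 0 0; 0.67 0 0 0 0 0 0"

```text
time: 4.18
eef_pos: [0.487, -0.4199, 0.0117]
ee_rot: [[-0.866, 0.5, -0.0], [0.5, 0.866, 0.0], [0.0, 0.0, -1.0]]
wrist_force: [-0.0, -0.5, 0.3]
opening: 0.0569
finger_force: 0.0
```

>>> send_rows:
  motion: "0.67 0 0 0.001 0 0 0; 0.67 0 0 0 0 0 0"

```text
time: 4.42
eef_pos: [0.487, -0.4199, 0.0107]
ee_rot: [[-0.866, 0.5, -0.0], [0.5, 0.866, 0.0], [0.0, 0.0, -1.0]]
wrist_force: [0.1, -0.0, -1.1]
opening: 0.0569
finger_force: 0.0
```

>>> send_rows:
  motion: "0.67 0 0 0.001 0 0 0; 0.67 0 0 0 0 0 0"

```text
time: 4.68
eef_pos: [0.4871, -0.42, 0.0097]
ee_rot: [[-0.866, 0.5, -0.0], [0.5, 0.866, 0.0], [0.0, -0.0, -1.0]]
wrist_force: [0.3, 0.5, -0.3]
opening: 0.0569
finger_force: 0.0
```

>>> send_rows:
  motion: "0.3 0 0 0 0 0 0; 0.3 0 0 0 0 0 0; 0.3 0 0 0 0 0 0; 0.3 0 0 0 0 0 0"
  newtons: 40

```text
time: 5.18
eef_pos: [0.488, -0.4206, 0.0114]
ee_rot: [[-0.866, 0.5, 0.002], [0.5, 0.866, -0.002], [-0.003, -0.001, -1.0]]
wrist_force: [-0.0, 0.7, 6.6]
opening: 0.0489
finger_force: 44.9
```

>>> send_rows:
  motion: "0.3 0 0 -0.01 0 0 0; 0.3 0 0 -0.02 0 0 0; 0.3 0 0 -0.03 0 0 0; 0.3 0 0 -0.03 0 0 0; 0.3 0 0 0 0 0 0"

```text
time: 5.8
eef_pos: [0.4884, -0.421, 0.1031]
ee_rot: [[-0.866, 0.5, 0.005], [0.5, 0.866, -0.003], [-0.006, -0.0, -1.0]]
wrist_force: [0.3, -0.8, -0.6]
opening: 0.0483
finger_force: 41.5
```

```bash
python3 look.py w4.png
```

```text
px [257.10077519 211.12015504] [210 193] [305 229]
((496.4568176269531, -424.52294921875), (68.36077117919922, 27.87544059753418), 60.09309387207031)
[[467.29998779296875, -447.20001220703125], [491.5, -461.1000061035156], [525.5999755859375, -401.79998779296875], [501.3999938964844, -387.8999938964844]]
[ 0.48762685 -0.42019947  0.10116247] [5.00157251e-01 8.65934546e-01 2.94913698e-04]
```

View pics/w4.png

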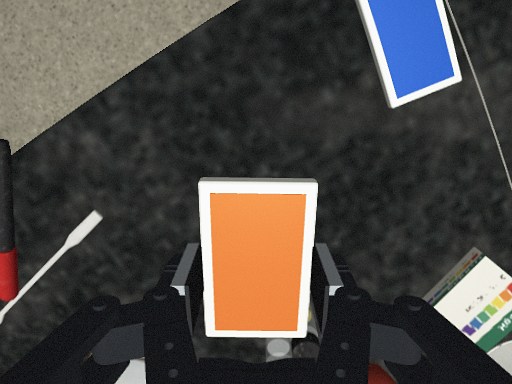

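The tile is held between the pads, centred (200–318,178–338). Check its levelness from depth, and re-measure the stand.

```bash
cat > tile.py <<'E'
from h import *
def tile():
    s=read_state();c=cam('wrist');hsv=cv2.cvtColor(c['im'],cv2.COLOR_RGB2HSV)
    m=cv2.inRange(hsv,(5,80,120),(27,255,255));m[:170]=0;m[345:]=0;m[:,:195]=0;m[:,325:]=0
    v,u=np.nonzero(cv2.erode(m,np.ones((5,5))));uv=np.c_[u,v];P=depth(c,uv);P=P[c['z'][v,u]>0]
    R=np.array(s['ee_rot']);Q=(P-s['eef_pos'])@R   # tool coords
    A=np.c_[Q[:,:2],np.ones(len(Q))];k=np.linalg.lstsq(A,Q[:,2],rcond=None)[0]
    cn=(Q[:,:2].min(0)+Q[:,:2].max(0))/2
    print('n',len(Q),'tilt deg(dz/dx,dz/dy)',np.degrees(k[:2]),'centre tool',cn,'z face',k[2],'world z face',P[:,2].mean())
    b=cv2.minAreaRect((Q[:,:2]*1000).astype(np.float32));print('rect tool mm',b)
    print(s['eef_pos'],R.round(4).tolist())
tile()
E
python3 tile.py; python3 - <<'E'
from h import *
c=cam('side');hsv=cv2.cvtColor(c['im'],cv2.COLOR_RGB2HSV)
y=cv2.inRange(hsv,(20,130,100),(32,255,255));b=max(cv2.findContours(y,0,cv2.CHAIN_APPROX_NONE)[0],key=cv2.contourArea)
q=cv2.approxPolyDP(b,3,True)[:,0];print('side ramp px',q.tolist())
print(plane(c,q,.165).round(3).tolist());print(plane(c,q,.1746).round(3).tolist())
t=cam('top');hs=cv2.cvtColor(t['im'],cv2.COLOR_RGB2HSV);m=cv2.inRange(hs,(20,130,120),(32,255,255));m[:240]=0;m[265:]=0
v,u=np.nonzero(m);P=depth(t,np.c_[u,v]);print('ramp depth fit',np.linalg.lstsq(np.c_[P[:,:2],np.ones(len(P))],P[:,2],rcond=None)[0],P.mean(0))
# tray interior outline (dark) in top view
g=cv2.cvtColor(t['im'],cv2.COLOR_RGB2GRAY)
v,u=np.mgrid[195:265,165:225];uv=np.c_[u.ravel(),v.ravel()];P=depth(t,uv)
k=(P[:,2]>.008)&(P[:,2]<.06)&(P[:,0]<.58)&(P[:,1]<.12)&(P[:,1]>-.03)
r=cv2.minAreaRect((P[k][:,:2]*1000).astype(np.float32));print('tray',r)
E
```

```text
n 11320 tilt deg(dz/dx,dz/dy) [-0.07278964  0.03006983] centre tool [0.00157829 0.00062763] z face 0.0018072833787068762 world z face 0.09934962721933817
rect tool mm ((1.40185546875, 0.4228248596191406), (69.13763427734375, 38.349891662597656), 0.8377673029899597)
[ 0.48762685 -0.42019947  0.10116247] [[-0.8659, 0.5002, 0.0023], [0.5002, 0.8659, -0.001], [-0.0025, 0.0003, -1.0]]
side ramp px [[301, 226], [291, 226], [274, 237], [283, 238]]
[[0.421, 0.01, 0.165], [0.44, 0.023, 0.165], [0.445, 0.088, 0.165], [0.426, 0.081, 0.165]]
[[0.412, 0.026, 0.175], [0.431, 0.039, 0.175], [0.435, 0.103, 0.175], [0.417, 0.096, 0.175]]
ramp depth fit [-0.32397968  0.02812323  0.30976777] [0.43365475 0.05412537 0.17079463]
tray ((499.9300842285156, 46.22544860839844), (146.07579040527344, 164.37387084960938), 87.23043823242188)
```

>>> send_rows:
  motion: "0.3 0 0 -0.04 0 0 0; 0.3 0 0 -0.05 0 0 0; 0.3 0 0 -0.05 0 0 0; 0.3 0 0 -0.04 0 0 0; 0.3 0.012 0.018 0 0 0 0; 0.3 0.022 0.034 0 0 0 0; 0.3 0.022 0.034 0 0 0 0; 0.3 0.022 0.034 0 0 0 0; 0.3 0.022 0.034 0 0 0 0; 0.3 0.022 0.034 0 0 0 0; 0.3 0.022 0.034 0 0 0 0; 0.3 0.022 0.034 0 0 0 0"

```text
time: 7.5
eef_pos: [0.4708, -0.1139, 0.2788]
ee_rot: [[-0.866, 0.5, -0.002], [0.5, 0.866, 0.0], [0.002, -0.001, -1.0]]
wrist_force: [0.4, 0.2, -0.4]
opening: 0.0485
finger_force: 41.6
```

>>> send_rows:
  motion: "0.3 0.022 0.034 0 0 0 0; 0.3 0.022 0.034 0 0 0 0; 0.3 0.022 0.036 0 0 0 0; 0.3 0.022 0.036 0 0 0 0; 0.3 0 0 0 0 0 -8.2; 0.3 0 0 0 0 0 -8.2; 0.3 0 0 0 0 0 -8.1; 0.3 0 0 0 0 0 0; 0.3 0 0 0 0 0 0"

```text
time: 8.62
eef_pos: [0.465, 0.0499, 0.2793]
ee_rot: [[-0.995, 0.099, -0.001], [0.099, 0.995, -0.0], [0.001, -0.0, -1.0]]
wrist_force: [0.5, 0.5, -0.4]
opening: 0.0485
finger_force: 41.6
```

```bash
python3 tile.py; python3 - <<'E'
from h import *
c=cam('wrist');save('w5.png',c['im'])
E
```

```text
n 11322 tilt deg(dz/dx,dz/dy) [-0.10974232  0.06556351] centre tool [0.00150329 0.00094132] z face 0.0017956970050792553 world z face 0.2775566254909293
rect tool mm ((1.4216499328613281, 0.8396644592285156), (69.20629119873047, 38.324214935302734), 0.5012118220329285)
[0.46500542 0.04987993 0.27934158] [[-0.9951, 0.0987, -0.0009], [0.0987, 0.9951, -0.0003], [0.0009, -0.0004, -1.0]]
```

View pics/w5.png

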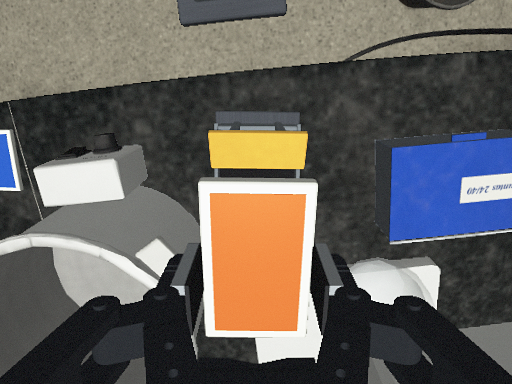

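The held tile is aligned with the ramp (209–307,131–169); its far edge is the lower yellow edge (row ~167). I measure that edge in this view.

```bash
python3 - <<'E'
from h import *
c=cam('wrist');hsv=cv2.cvtColor(c['im'],cv2.COLOR_RGB2HSV)
m=cv2.inRange(hsv,(18,130,100),(32,255,255));m[176:]=0;m[:120]=0
m[:,:180]=0;m[:,330:]=0
b=max(cv2.findContours(m,0,cv2.CHAIN_APPROX_NONE)[0],key=cv2.contourArea)
q=cv2.approxPolyDP(b,4,True)[:,0];print(q.tolist())
cols=np.arange(214,303,4);rows=[np.nonzero(m[:,u])[0].max()+.5 for u in cols]
P=plane(c,np.c_[cols,rows],.165);k=np.polyfit(P[:,1],P[:,0],1);print('edge angle',np.degrees(np.arctan(k[0])),'x at y=.053',np.polyval(k,.053),rows[0],rows[-1])
print('corners',plane(c,q,.165).round(4).tolist())
v,u=np.nonzero(cv2.erode(m,np.ones((3,3))));D=depth(c,np.c_[u,v]);print('depth z',D[:,2].min(),D[:,2].max(),'x',D[:,0].min(),D[:,0].max(),'y',D[:,1].min(),D[:,1].max())
E
```

```text
[[208, 131], [211, 167], [304, 166], [306, 131]]
edge angle 6.346977739101972 x at y=.053 0.4465766108635988 167.5 168.5
corners [[0.4154, 0.02, 0.165], [0.4423, 0.0185, 0.165], [0.4482, 0.0879, 0.165], [0.4223, 0.0908, 0.165]]
depth z 0.16528047153855674 0.40945628389397204 x 0.3855898349105173 0.44835948324761904 y 0.01966228112402229 0.08942823616365397
```

>>> send_rows:
  motion: "0.3 -0.003 0.0005 0.02 0 0 0; 0.3 0 0 0.025 0 0 0; 0.3 0 0 0.02 0 0 0; 0.3 0 0 0.012 0 0 0; 0.3 0 0 0.007 0 0 0; 0.3 0 0 0.003 0 0 0; 0.3 0 0 0 0 0 0; 0.3 0 0 0 0 0 0; 0.3 0 0 0 0 0 0"

```text
time: 9.9
eef_pos: [0.4684, 0.0502, 0.1931]
ee_rot: [[-0.995, 0.096, 0.001], [0.096, 0.995, 0.0], [-0.001, 0.0, -1.0]]
wrist_force: [0.2, 0.7, -1.3]
opening: 0.0488
finger_force: 41.6
```

```bash
python3 tile.py
```

```text
n 11934 tilt deg(dz/dx,dz/dy) [4.12466285 2.56177927] centre tool [0.00395778 0.00305681] z face 0.0022621761204708745 world z face 0.19037289620450323
rect tool mm ((4.033138275146484, 3.1836471557617188), (60.21104431152344, 74.0879135131836), 89.72602844238281)
[0.46838885 0.05023084 0.19312413] [[-0.9954, 0.0959, 0.0006], [0.0959, 0.9954, 0.0002], [-0.0006, 0.0003, -1.0]]
```

The tilt reading is polluted by the ramp now in the mask; the pose is good. Release.

>>> send_rows:
  motion: "1 0 0 0 0 0 0; 1 0 0 0 0 0 0; 1 0 0 0 0 0 0; 1 0 0 0 0 0 0; 1 0 0 0 0 0 0; 1 0 0 0 0 0 0; 1 0 0 0 0 0 0; 1 0 0 0 0 0 0; 1 0 0 0 0 0 0; 1 0 0 0 0 0 0; 1 0 0 0 0 0 0; 1 0 0 0 0 0 0"

```text
time: 11.45
eef_pos: [0.4682, 0.0502, 0.1928]
ee_rot: [[-0.995, 0.096, -0.0], [0.096, 0.995, -0.0], [0.0, -0.0, -1.0]]
wrist_force: [0.4, -0.4, 0.9]
opening: 0.0857
finger_force: 0.0
```

>>> send_rows:
  motion: "1 0 0 -0.03 0 0 0; 1 0 0 -0.04 0 0 0; 1 0 0 -0.04 0 0 0; 1 0 0 -0.03 0 0 0; 1 0 0 0 0 0 0; 1 0 0 0 0 0 0; 1 0 0 0 0 0 0"

```text
time: 12.32
eef_pos: [0.4678, 0.0501, 0.3316]
ee_rot: [[-0.995, 0.096, -0.002], [0.096, 0.995, -0.001], [0.002, -0.001, -1.0]]
wrist_force: [-0.8, -0.3, -0.1]
opening: 0.0852
finger_force: 0.0
```

```bash
python3 - <<'E'
from h import *
a=cam('wrist')['im'];b=cam('side')['im'][200:340,200:400]
b=cv2.resize(b,(549,384));save('end.png',cv2.resize(np.hstack([a,b]),None,fx=.75,fy=.75))
E
```

```text
(no output)
```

View pics/end.png

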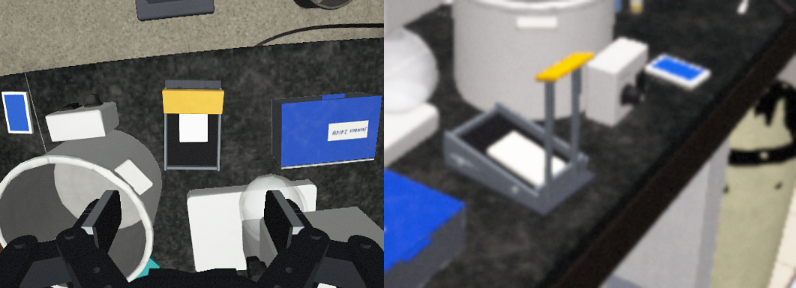

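The tile lies white side up (orange face down) in the tray, at (194,127) left and (525,155) right. The blue tile is untouched and the gripper is clear.

```bash
python3 -c "
from rig import env
print(env.finish_job())"
```

```text
the job is handed in; nothing more can be done
None
```

The orange tile flipped on the ramp edge and lies face down in the stand's tray; the blue tile was not touched, and I handed the job in at about 12.5 s.

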